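Put the mixed-up canister lids back on their own canisters

TASK

The three wooden lids of the canister set - one round, one square, one long with rounded ends - were put back on the wrong canisters. Put each lid on the canister whose mouth it fits, upright and fully home so that it lies flat on the lip; a lid can wait on the cork trivet meanwhile. Leave the canisters standing where they are and do not disturb the shaker and the two spice jars; mind the wall cabinet that overhangs the back of the worktop.

Things in the scene. Friction and masses are not known exactly. Their poses are not given: they have to be found in the camera images.
- round_lid_grip (a point): ROUND LID: wooden slab 12 mm thick, tapered pale plug 12 mm deep below, 0.12 kg. Point: centre of the grip, 15 mm above the slab's top, 27 above its underside, 39 above the plug's; z up. At first it stands on its plug on a wrong canister's lip. Slab 80 mm across; plug 60 at its top, 52 at the bottom. Grip: round knob 26 mm across, 30 tall. Any turn fits.
- square_lid_grip (a point): SQUARE LID: wooden slab 12 mm thick, tapered pale plug 12 mm deep below, 0.12 kg. Point: centre of the grip, 15 mm above the slab's top, 27 above its underside, 39 above the plug's; z up. At first it stands on its plug on a wrong canister's lip. Slab 90 x 90 mm, sides along own x, y; plug 70 at its top, 62 at the bottom. Grip: bar 56 long (x), 16 thick (y), 30 tall. Fits in any quarter turn.
- long_lid_grip (a point): LONG LID: wooden slab 12 mm thick, tapered pale plug 12 mm deep below, 0.12 kg. Point: centre of the grip, 15 mm above the slab's top, 27 above its underside, 39 above the plug's; z up. At first it stands on its plug on a wrong canister's lip. Slab 118 (own x) x 54 mm, round ends; plug 98 x 34 at its top, 90 x 26 at the bottom. Grip: bar 56 long (x), 16 thick (y), 30 tall. Fits either way round.
- round_can_mouth (a point): ROUND CANISTER, 116 mm across, lip 118 mm above its foot. Beige stoneware, loose, 1.1 kg, open mouth with raised lip. Point: centre of the mouth, level with the lip's top; z up. With its own lid fully home the grip's centre is 27 mm above this point. Mouth round, 66 mm across. Carries the square lid at the start.
- square_can_mouth (a point): SQUARE CANISTER, 112 x 112 mm with rounded corners, lip 106 mm above its foot. Beige stoneware, loose, 1.1 kg, open mouth with raised lip. Point: centre of the mouth, level with the lip's top; z up. With its own lid fully home the grip's centre is 27 mm above this point. Mouth square, 76 x 76 mm, sides along own x and y. Carries the long lid at the start.
- long_can_mouth (a point): LONG CANISTER, 140 mm long (own x) x 76 mm wide (own y) with semicircular ends, lip 96 mm above its foot. Beige stoneware, loose, 1.1 kg, open mouth with raised lip. Point: centre of the mouth, level with the lip's top; z up. With its own lid fully home the grip's centre is 27 mm above this point. Mouth 104 mm long (own x) x 40 mm wide (own y), semicircular ends. Carries the round lid at the start.
- trivet_top (a point): Round cork trivet, 150 mm across and 10 mm thick, fixed on the worktop: a free spot for a waiting lid, which stands on its plug there with the grip's centre 39 mm above this point. This point is the centre of its top face.
- shaker_mid (a point): Bystander: glass salt shaker with a grey cap, 44 mm across, 90 mm tall, loose; this point is half-way up.
- herb_jar_mid (a point): Bystander: glass jar with a black cap, a dark label and green flakes, 41 mm across, 105 mm tall, loose; this point is half-way up.
- spice_jar_mid (a point): Bystander: glass jar with a black cap, a blue-and-white label and white contents, 41 mm across, 105 mm tall, loose; this point is half-way up.

How it is judged (in metres and radians):
At the end, for the whole second after the job is handed in: Each lid is on the canister of its own shape: grip within 10 mm of the mouth's centre in plan, the slab down on the lip (grip 22 to 31 mm above the mouth point; 27 is fully home), lid and canister upright within 0.06 rad, all at rest (under 0.02 m/s) (horizontal distance between round_lid_grip and round_can_mouth below 0.01 m and z of round_lid_grip in the frame of round_can_mouth between 0.022 and 0.031 m and angle between each of round_lid_grip, round_can_mouth, square_lid_grip, square_can_mouth, long_lid_grip, long_can_mouth's own z axis and vertical below 0.06 rad and linear speed of each of round_lid, round_can, square_lid, square_can, long_lid, long_can below 0.02 m/s and horizontal distance between square_lid_grip and square_can_mouth below 0.01 m and z of square_lid_grip in the frame of square_can_mouth between 0.022 and 0.031 m and horizontal distance between long_lid_grip and long_can_mouth below 0.01 m and z of long_lid_grip in the frame of long_can_mouth between 0.022 and 0.031 m); the robot touches nothing.
It fails at once if a canister is shoved or lifted more than 40 mm from where it stood (distance of any of round_can_mouth, square_can_mouth, long_can_mouth from where it was at the start of the episode above 0.04 m).
It fails at once if the shaker or a spice jar is moved or knocked more than 30 mm (distance of any of shaker_mid, herb_jar_mid, spice_jar_mid from where it was at the start of the episode above 0.03 m).
It fails at once if a lid falls below the worktop (height (world z) of any of round_lid_grip, square_lid_grip, long_lid_grip below -0.02 m).
It also fails if it takes over 122 s, if anything falls off the work surface, if the arm or the gripper's body presses on something with over 40 N, if the wrist force passes 120 N, or if a joint passes its speed limit or range.

ROBOT

A 7-joint arm with a two-finger parallel gripper is mounted at the origin on a cart in front of the work surface, level with it; the furniture and walls round the work are solid. World frame = base frame: x ahead of the robot, y to its left, z up, the work surface at z = 0. Lengths are in mm, angles in rad, forces in N, time in s.
With the tool pointing down it reaches from about 375 to 925 mm from the base axis. Payload 3.1 kg.
Tool frame: the origin (TCP) lies on the centre line of the jaws, within the pads' length; the fingertips stand 19 mm ahead of it and the grasp point (between the pads) is the TCP; z points along the fingers, y is the line along which they close (so a half turn about z gives the same grasp; the last joint's range is limited). The gripper opens to 85 mm and grips with 20 to 120 N. Pads are 22 mm wide; open, the fingers measure 114 mm over their backs; the gripper's body (76 mm by 85 mm) begins 54 mm behind the grasp point. The pads swing forward as they close: fully open they stand 13 mm farther back than shut.
Start: joints at [1.182, 0.383, 0.044, 1.598, -0.018, 1.161, -0.05], TCP at [186.386, -622.707, 250.269] pointing down, gripper open.
Joint ranges: [-2.61, 2.61], [-0.41, 2.15], [-1.48, 1.57], [0, 2.5], [-1.57, 4.71], [0.05, 1.97], [-2.85, 2.85]. Speed limits (rad/s): [2.79, 2.79, 3.14, 3.14, 3.14, 3.14, 3.14].

INTERFACE

Orientations are given as [roll, pitch, yaw] about the fixed x, y, z axes, in that order (R = Rz(yaw) Ry(pitch) Rx(roll)).
In Python, from workcell import ctrl, read_camera, ticket, nets gives the robot as it stands.
- The arm moves only by the shell command python3 -m jog 'ROWS'. ROWS is JSON, a list of rows, each a list of 3 entries, a list of its own where there are three numbers: the opening, from 0 (shut) to 1 (fully open), then the shift along the tool's x, y, z in cm, then the turn, a rotation vector about the tool's x, y, z in degrees. In form: [[hand, [dx, dy, dz], [ax, ay, az]], ...]. A call has 1 to 8 rows; each row shifts and turns the commanded pose from where the row before left it, along the tool's axes as they then stand; what a row does not reach is not made up. A row lasts 1/12 s, in which the tool goes at most 41.7 mm and 7.16 degrees, less where a joint would pass 70% of its speed; a pose out of reach is approached as far as the arm can. A call is refused whole if a number of a shift passes 4.17 or a number of a turn 7.16, either way. A call with a gripper value outside its range is refused whole. The fingers move at their own pace and stop on an object; the grip force is fixed at half the most. Time passes only in rows, so rows that do not move let the fingers close. It gives the time, the measured TCP pose, the force, the opening and the grip force at its end, in the units of the state.
- ctrl.get_state(): the state, without advancing time (a new reading comes with each control period).
- read_camera(name): name is "scene" or "top" or "wrist"; returns a dict with "pixels" (384x512x3 uint8, blue, green, red), "camera_matrix" (3x3 intrinsics, pixels), "pose" (4x4, takes a point from camera to world coordinates); the wrist camera has in their place "mount" (4x4, takes a point from camera to tool coordinates, whose origin is the TCP and whose axes are the flange's). Camera axes: x right, y down, z forward; pixel columns grow to the right and rows downward; lengths in mm; the calibration is good to about 2 mm. A picture is of the moment at which its call begins: read the wrist's pose just before it. There is no depth.
- ticket.hand_in(): hands the job in; it is judged then, once.
Trained networks look in a picture, given as the dict that the camera call returned (one of the last four; its "shot" number tells which), for a name from the list of things; names that differ only in an ending like _2 or _b are one class to them, and where a whole thing is asked for, a point or a joint stands for the part that bears it (a point fixed in the world has none). Each returns a list of dicts, best first, with "conf" (0 to 1); they miss things now and then, are a little off and sometimes report something else, mostly with a low value. They report only what shows in the picture. A call takes as long as a camera call.
- nets.spot_in(picture, thing): "extent" ([left, top, right, bottom] as shares, 0 to 1, of the picture: columns of its width, rows of its height, round what is visible of it).
- nets.regions_of(picture, thing): "mask" (384x512 bool, what is visible of it) and "extent" ([left, top, right, bottom] as shares, 0 to 1, of the picture: columns of its width, rows of its height, round what is visible of it).
- nets.pinpoint(picture, thing): "centre" ([column, row] as shares, 0 to 1, of the picture: columns of its width, rows of its height: a listed point, or the origin of a listed thing).
The state is a dict: "time_s": time; "joint_pos": joint angles; "joint_velocities": joint speeds; "joint_torque": joint torques, N m; "position": TCP position; "tool_rot": TCP orientation; "ft_force": force on the tool from outside, world axes, zero at the start; "wrist_torque": the same for the moment, N m; "finger_gap": opening from 0.0 (shut) to 1.0 (fully open); "grip_force": force on a finger pad.
Only numpy, scipy, OpenCV 4.12 (cv2) and the standard library are available. Lean on these libraries where they do the work, as an engineer would, in place of code of your own. Each camera call takes 0.05 s, during which the arm holds its last target. There are 200 camera calls.

## Working session

There is one attempt and no reset: what is moved stays moved. The work goes in short steps, Python scripts to look and compute and a shell command to move; the robot and the scene stay as the last step left them, time stands still between calls to the robot, and variables do not carry over. Pictures are saved under pics/ and viewed, at most 14 in all, crops included, and the job is handed in when it is done.

```bash
mkdir -p pics
cat > h.py <<'E'
import numpy as np, cv2
from scipy.spatial.transform import Rotation as R
from workcell import ctrl, read_camera, ticket, nets
def tool():
    s=ctrl.get_state(); T=np.eye(4); T[:3,:3]=R.from_euler('xyz',s['tool_rot']).as_matrix(); T[:3,3]=s['position']; return T
def shot(n,save=None):
    T=tool(); p=read_camera(n)
    p['W']=np.array(p['pose']) if 'pose' in p else T@np.array(p['mount'])
    if save: cv2.imwrite('pics/'+save,p['pixels'])
    return p
def ray(p,uv,z):
    K=np.array(p['camera_matrix']);W=p['W'];d=W[:3,:3]@np.linalg.inv(K)@[uv[0],uv[1],1]
    return W[:3,3]+d*(z-W[2,3])/d[2]
def proj(p,P):
    c=np.linalg.inv(p['W'])@[*P,1]; u=np.array(p['camera_matrix'])@c[:3]; return u[:2]/u[2]
E
cat > a.py <<'E'
from h import *
s=ctrl.get_state(); print({k:np.round(v,3) for k,v in s.items()})
Z=dict(square_lid_grip=118+39,long_lid_grip=106+39,round_lid_grip=96+39,round_can_mouth=118,square_can_mouth=106,long_can_mouth=96,trivet_top=10,shaker_mid=45,herb_jar_mid=52,spice_jar_mid=52)
for n in ['top','scene']:
    p=shot(n,n+'0.png'); print(n,p['W'].round(2).tolist())
    for t,z in Z.items():
        for r in nets.pinpoint(p,t)[:2]:
            uv=np.array(r['centre'])*[512,384]; print(n,t,round(r['conf'],2),uv.round(1),ray(p,uv,z).round(0))
E
python3 a.py
```

```text
{'time_s': np.float64(0.0), 'joint_pos': array([ 1.182,  0.384,  0.044,  1.6  , -0.018,  1.161, -0.05 ]), 'joint_velocities': array([-0.001, -0.001, -0.001, -0.   ,  0.   , -0.   , -0.   ]), 'joint_torque': array([ 0.0000e+00, -4.3346e+01,  1.0240e+00, -2.4951e+01,  1.1000e-02,
        1.1000e-02, -0.0000e+00]), 'position': array([ 186.084, -621.854,  248.865]), 'tool_rot': array([-3.139,  0.   ,  0.291]), 'ft_force': array([-0.307, -0.576, -1.195]), 'wrist_torque': array([0.062, 0.004, 0.006]), 'grip_force': np.float64(0.0), 'finger_gap': np.float64(1.0)}
top [[-0.04, -0.98, 0.2, 308.06], [-1.0, 0.04, -0.01, -5.92], [0.0, -0.2, -0.98, 1242.81], [0.0, 0.0, 0.0, 1.0]]
top square_lid_grip 0.96 [295.2 206.8] [ 492. -116.  157.]
top long_lid_grip 0.58 [387.1 209.7] [ 477. -365.  145.]
top round_lid_grip 0.71 [202.3 219.3] [471. 134. 135.]
top round_can_mouth 0.7 [290.2 209.5] [ 492. -106.  118.]
top square_can_mouth 0.98 [381.6 210.9] [ 480. -362.  106.]
top long_can_mouth 0.91 [205.8 227.5] [454. 129.  96.]
top trivet_top 0.85 [132.9 215.1] [510. 358.  10.]
top shaker_mid 0.65 [171.8 19
[... 242 characters left out ...]
0.0, 1.0]]
scene square_lid_grip 0.67 [290.8 181.1] [ 494. -113.  157.]
scene long_lid_grip 0.72 [347.3 170.4] [ 506. -381.  145.]
scene long_lid_grip 0.27 [247.8 207.2] [402. 103. 145.]
scene round_lid_grip 0.91 [228.8 203.1] [478. 133. 135.]
scene round_can_mouth 0.83 [287.  191.4] [ 500. -102.  118.]
scene round_can_mouth 0.61 [231.7 217.8] [411. 155. 118.]
scene square_can_mouth 0.92 [344.3 185.2] [ 467. -337.  106.]
scene long_can_mouth 0.61 [229.2 217.2] [458. 142.  96.]
scene trivet_top 0.65 [160.8 251. ] [507. 358.  10.]
scene shaker_mid 0.5 [228.6 202.3] [663.  54.  45.]
scene herb_jar_mid 0.68 [190.8 223.2] [560. 238.  52.]
scene spice_jar_mid 0.55 [303.3 191.6] [ 595. -242.   52.]
```

Run:
```python
import cv2
a=cv2.imread('pics/top0.png')[130:290,90:450]; cv2.imwrite('pics/top0c.png',cv2.resize(a,None,fx=2.2,fy=2.2,interpolation=3))
```

```text
(no output)
```

View pics/top0c.png

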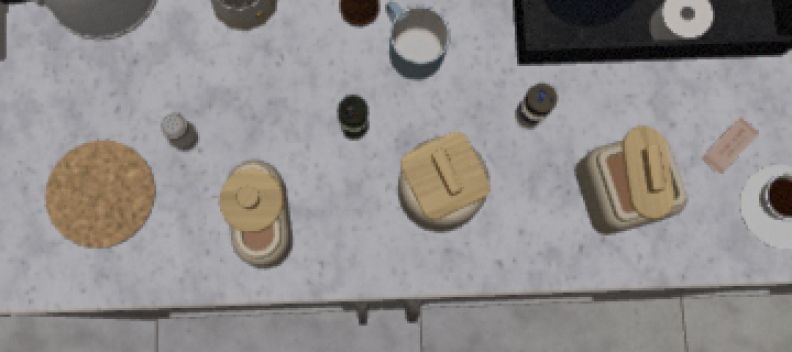

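View pics/scene0.png

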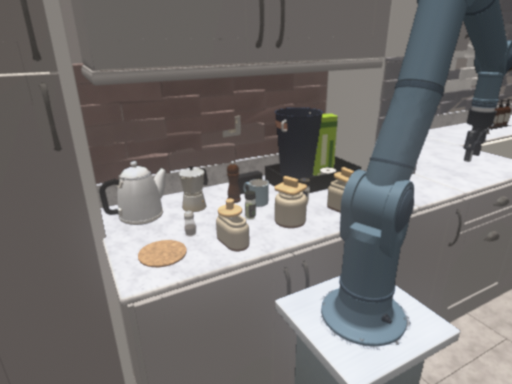

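Top view: round lid on the long canister (crop 252,197), square lid on the round one (445,177), long lid on the square one (648,172), and the free trivet at (100,193). Moving over the nearest, the long lid.

```bash
python3 -m jog '[[1,[3.2,-1.7,-0.8],[0,0,0]],[1,[3.2,-1.7,-0.8],[0,0,0]],[1,[3.2,-1.7,-0.8],[0,0,0]],[1,[3.2,-1.7,-0.8],[0,0,0]],[1,[3.2,-1.7,-0.8],[0,0,0]]]' && python3 -m jog '[[1,[3.2,-1.7,-0.8],[0,0,0]],[1,[3.2,-1.7,-0.8],[0,0,0]],[1,[3.2,-1.7,-0.8],[0,0,0]],[1,[3.2,-1.7,-0.8],[0,0,0]],[1,[3.2,-1.7,-0.8],[0,0,0]],[1,[0,0,0],[0,0,0]],[1,[0,0,0],[0,0,0]]]'
cat > w.py <<'E'
import sys; from h import *
# w.py name  thing z thing z ...
p=shot('wrist',sys.argv[1]); T=tool(); print('tcp',T[:3,3].round(1),np.round(ctrl.get_state()['tool_rot'],3),'cam',p['W'][:3,3].round(0),p['W'][:3,2].round(2))
for t,z in zip(sys.argv[2::2],sys.argv[3::2]):
    for r in nets.pinpoint(p,t)[:1]:
        uv=np.array(r['centre'])*[512,384]; print(t,round(r['conf'],2),uv.round(1),ray(p,uv,float(z)).round(1))
E
python3 w.py w1.png long_lid_grip 145 square_can_mouth 106
```

```text
time_s: 1.52
position: [316.3, -494.1, 290.8]
tool_rot: [3.141, -0.0, 0.291]
ft_force: [0.7, -0.1, -0.1]
finger_gap: 0.997
grip_force: 0.0
time_s: 2.1
position: [447.3, -365.0, 331.3]
tool_rot: [3.141, -0.002, 0.298]
ft_force: [-0.5, -0.0, -0.3]
finger_gap: 0.997
grip_force: 0.0
tcp [ 444.9 -367.4  330.6] [3.141 0.    0.293] cam [ 519. -342.  455.] [-0.28 -0.09 -0.96]
long_lid_grip 0.88 [257.1 137.4] [ 484.3 -362.5  145. ]
```

View pics/w1.png

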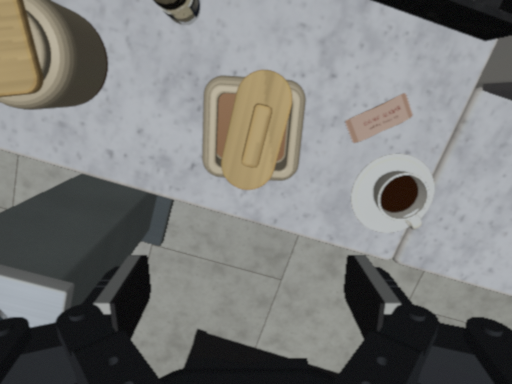

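Wrist view: long lid on the square canister with bar at (258,135), leaning about 13° clockwise in the picture; canister sides parallel to the image axes. Measuring the slab's pose from its mask.

```bash
cat > m.py <<'E'
import sys; from h import *
# m.py pic thing z : contour of the mask dropped on plane z; then min-area rectangle
def meas(p,t,z):
    r=nets.regions_of(p,t)
    if not r: print(t,'none'); return
    c=max(cv2.findContours(r[0]['mask'].astype(np.uint8),cv2.RETR_EXTERNAL,cv2.CHAIN_APPROX_NONE)[0],key=cv2.contourArea)[:,0]
    h=cv2.convexHull(np.array([ray(p,q,z)[:2] for q in c],np.float32))
    (x,y),(a,b),_=re=cv2.minAreaRect(h); bx=cv2.boxPoints(re); e=[bx[1]-bx[0],bx[2]-bx[1]]; e=max(e,key=np.linalg.norm)
    print(t,round(r[0]['conf'],2),'centre',round(x,1),round(y,1),'size',round(a,1),round(b,1),'long axis yaw deg',round(np.degrees(np.arctan2(e[1],e[0]))%180,1))
if __name__=='__main__':
    p=shot('wrist',sys.argv[1]); T=tool(); print('tcp',T[:3,3].round(1),'yaw deg',np.degrees(ctrl.get_state()['tool_rot']).round(2))
    for t,z in zip(sys.argv[2::2],sys.argv[3::2]):
        meas(p,t,float(z))
        for r in nets.pinpoint(p,t)[:1]:
            uv=np.array(r['centre'])*[512,384]; print('  pin',round(r['conf'],2),ray(p,uv,float(z)+(15 if 'lid' in t else 0)).round(1))
E
python3 m.py w2.png long_lid_grip 130 square_can_mouth 106
```

```text
tcp [ 442.3 -369.9  329.8] yaw deg [-1.7999e+02  8.0000e-02  1.6450e+01]
long_lid_grip 0.57 centre 486.4 -360.2 size 116.2 55.1 long axis yaw deg 3.1
  pin 0.73 [ 485.6 -358.7  145. ]
square_can_mouth 0.94 centre 478.4 -319.8 size 103.7 34.4 long axis yaw deg 5.1
```

```bash
python3 -m jog '[[1,[2.3,0.1,0],[0,0,0]],[1,[2.2,0.2,0],[0,0,0]],[1,[0,0,3],[0,0,6.7]],[1,[0,0,3],[0,0,6.7]],[1,[0,0,3],[0,0,0]],[1,[0,0,3],[0,0,0]],[1,[0,0,3],[0,0,0]],[1,[0,0,1],[0,0,0]]]' && python3 -m jog '[[1,[0,0,1.0],[0,0,0]],[1,[0,0,0.6],[0,0,0]],[1,[0,0,0],[0,0,0]],[1,[0,0,0],[0,0,0]],[1,[0,0,0],[0,0,0]]]'; python3 w.py w3.png
```

```text
time_s: 3.17
position: [484.7, -356.6, 164.9]
tool_rot: [-3.136, 0.007, 0.056]
ft_force: [-1.0, 0.5, -0.6]
finger_gap: 0.998
grip_force: 0.0
time_s: 3.58
position: [489.4, -358.9, 156.3]
tool_rot: [3.139, -0.003, 0.057]
ft_force: [0.5, 0.3, 0.6]
finger_gap: 1.0
grip_force: 0.0
tcp [ 489.4 -358.8  156.2] [ 3.139e+00 -3.000e-03  5.700e-02] cam [ 564. -353.  280.] [-0.29 -0.02 -0.96]
```

View pics/w3.png

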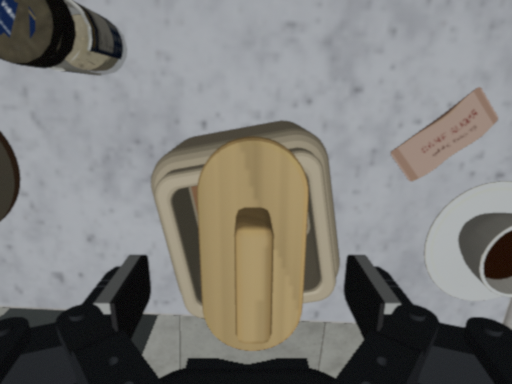

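Jaws straddle the bar (col 254) and the bar is parallel to the pads. Closing and lifting.

```bash
python3 -m jog '[[0.5,[0,0,0.2],[0,0,0]],[0.2,[0,0,0],[0,0,0]],[0,[0,0,0],[0,0,0]],[0,[0,0,0],[0,0,0]],[0,[0,0,0],[0,0,0]],[0,[0,0,0],[0,0,0]],[0,[0,0,0],[0,0,0]],[0,[0,0,0],[0,0,0]]]' && python3 -m jog '[[0,[0,0,-1],[0,0,0]],[0,[0,0,-2],[0,0,0]],[0,[0,0,-3],[0,0,0]],[0,[0,0,-3],[0,0,0]],[0,[0,0,-2],[0,0,0]],[0,[0,0,0],[0,0,0]],[0,[0,0,0],[0,0,0]],[0,[0,0,0],[0,0,0]]]'; python3 m.py w4.png square_can_mouth 106
```

```text
time_s: 4.3
position: [488.1, -358.3, 152.4]
tool_rot: [3.141, 0.0, 0.057]
ft_force: [-0.4, 0.1, 1.3]
finger_gap: 0.175
grip_force: 60.1
time_s: 4.97
position: [487.3, -357.5, 261.1]
tool_rot: [-3.14, 0.002, 0.057]
ft_force: [0.4, -0.5, -1.5]
finger_gap: 0.179
grip_force: 59.8
tcp [ 486.9 -357.2  260.3] yaw deg [-179.86    0.18    3.27]
square_can_mouth 0.9 centre 510.9 -366.5 size 125.3 82.0 long axis yaw deg 69.0
```

View pics/w4.png

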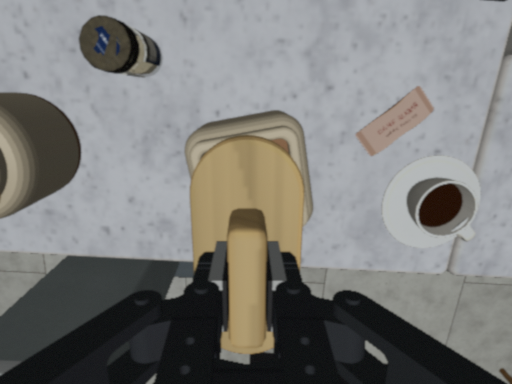

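Lid held (gap 0.18, 60 N). Carrying it over to the trivet.

```bash
python3 -m jog '[[0,[0.3,-2,0],[0,0,0]],[0,[0.3,-3,0],[0,0,0]],[0,[0.3,-3.9,0],[0,0,0]],[0,[0.3,-3.9,0],[0,0,0]],[0,[0.3,-3.9,0],[0,0,0]],[0,[0.3,-3.9,0],[0,0,0]],[0,[0.3,-3.9,0],[0,0,0]],[0,[0.3,-3.9,0],[0,0,0]]]' && python3 -m jog '[[0,[0.3,-3.9,0],[0,0,0]],[0,[0.3,-3.9,0],[0,0,0]],[0,[0.3,-3.9,0],[0,0,0]],[0,[0.3,-3.9,0],[0,0,0]],[0,[0.3,-3.9,0],[0,0,0]],[0,[0.3,-3.9,0],[0,0,0]],[0,[0.3,-3.9,0],[0,0,0]],[0,[0.3,-3.9,0],[0,0,0]]]' && python3 -m jog '[[0,[0.3,-3.9,0],[0,0,0]],[0,[0.3,-3.9,0],[0,0,0]],[0,[0.3,-2.4,0],[0,0,0]],[0,[0.3,-1.4,0],[0,0,0]],[0,[0,0,0],[0,0,0]],[0,[0,0,0],[0,0,0]],[0,[0,0,0],[0,0,0]]]'; python3 m.py w5.png trivet_top 10
```

```text
time_s: 5.78
position: [494.8, -71.3, 261.1]
tool_rot: [-3.141, 0.002, 0.057]
ft_force: [0.2, 0.2, -2.7]
finger_gap: 0.175
grip_force: 59.8
time_s: 6.45
position: [501.3, 241.0, 261.1]
tool_rot: [3.141, 0.002, 0.057]
ft_force: [0.2, -0.6, -1.6]
finger_gap: 0.177
grip_force: 59.8
time_s: 7.03
position: [508.4, 353.3, 261.3]
tool_rot: [3.139, 0.001, 0.054]
ft_force: [0.1, -0.3, -1.7]
finger_gap: 0.174
grip_force: 59.7
tcp [508.6 353.  261.5] yaw deg [1.7984e+02 3.0000e-02 3.0500e+00]
trivet_top 0.74 centre 528.2 359.9 size 100.6 146.9 long axis yaw deg 96.7
```

```bash
python3 -m jog '[[0,[0,0,2],[0,0,0]],[0,[0,0,3.5],[0,0,0]],[0,[0,0,4],[0,0,0]],[0,[0,0,4],[0,0,0]],[0,[0,0,3],[0,0,0]],[0,[0,0,2],[0,0,0]],[0,[0,0,1],[0,0,0]],[0,[0,0,0.5],[0,0,0]]]' && python3 -m jog '[[0,[0,0,0.2],[0,0,0]],[0,[0,0,0.1],[0,0,0]],[0,[0,0,0],[0,0,0]],[0,[0,0,0],[0,0,0]]]'
```

```text
time_s: 7.85
position: [507.2, 354.1, 60.5]
tool_rot: [3.139, 0.002, 0.055]
ft_force: [1.6, -0.6, -1.1]
finger_gap: 0.177
grip_force: 59.8
time_s: 8.18
position: [508.7, 357.1, 61.2]
tool_rot: [-3.14, -0.003, 0.057]
ft_force: [0.1, 0.8, -0.5]
finger_gap: 0.177
grip_force: 59.8
```

```bash
python3 -m jog '[[0,[0,0,0.2],[0,0,0]],[0,[0,0,0.1],[0,0,0]],[0,[0,0,0],[0,0,0]],[0,[0,0,0],[0,0,0]]]';python3 -m jog '[[0,[0,0,0.1],[0,0,0]],[0,[0,0,0.1],[0,0,0]],[0,[0,0,0],[0,0,0]],[0,[0,0,0],[0,0,0]]]'
```

```text
time_s: 8.52
position: [507.8, 356.4, 56.7]
tool_rot: [-3.141, -0.001, 0.057]
ft_force: [-0.7, -0.8, -0.2]
finger_gap: 0.178
grip_force: 59.9
time_s: 8.85
position: [508.0, 356.4, 56.4]
tool_rot: [3.141, -0.001, 0.057]
ft_force: [-2.5, -2.8, 9.5]
finger_gap: 0.177
grip_force: 61.3
```

```bash
python3 -m jog '[[1,[0,0,0],[0,0,0]],[1,[0,0,0],[0,0,0]],[1,[0,0,0],[0,0,0]],[1,[0,0,0],[0,0,0]],[1,[0,0,0],[0,0,0]],[1,[0,0,-1],[0,0,0]],[1,[0,0,-3],[0,0,0]],[1,[0,0,-4],[0,0,0]]]' && python3 -m jog '[[1,[0,0,-4],[0,0,0]],[1,[0,0,-4],[0,0,0]],[1,[0,0,-4],[0,0,0]],[1,[0,0,-4],[0,0,0]],[1,[-0.6,2,-2],[0,0,0]],[1,[-0.7,3.8,0],[0,0,0]],[1,[-0.7,3.8,0],[0,0,0]],[1,[-0.7,3.8,0],[0,0,0]]]' && python3 -m jog '[[1,[-0.7,3.8,0],[0,0,0]],[1,[-0.7,3.8,0],[0,0,0]],[1,[-0.7,3.8,0],[0,0,0]],[1,[-0.7,3.8,0],[0,0,0]],[1,[-0.7,3.8,0],[0,0,0]],[1,[-0.7,3.8,0],[0,0,0]],[1,[-0.6,3.8,0],[0,0,0]],[1,[-0.5,3.8,0],[0,0,0]]]' && python3 -m jog '[[1,[0,2.8,0],[0,0,0]],[1,[0,0,0],[0,0,0]],[1,[0,0,0],[0,0,0]],[1,[0,0,0],[0,0,0]]]'; python3 m.py w6.png square_lid_grip 142 square_can_mouth 106
```

```text
time_s: 9.52
position: [505.0, 354.0, 131.7]
tool_rot: [3.137, 0.008, 0.057]
ft_force: [0.2, 0.2, 0.3]
finger_gap: 1.005
grip_force: 0.0
time_s: 10.18
position: [487.7, 220.4, 315.8]
tool_rot: [-3.141, -0.002, 0.059]
ft_force: [1.1, -1.3, 0.2]
finger_gap: 0.999
grip_force: 0.0
time_s: 10.85
position: [451.8, -87.1, 315.2]
tool_rot: [3.141, -0.001, 0.058]
ft_force: [1.0, -0.3, -0.0]
finger_gap: 0.999
grip_force: 0.0
time_s: 11.18
position: [454.2, -112.5, 314.7]
tool_rot: [-3.141, -0.0, 0.058]
ft_force: [0.3, 0.2, 0.1]
finger_gap: 1.0
grip_force: 0.0
tcp [ 454.4 -111.8  314.6] yaw deg [-1.7997e+02 -2.0000e-02  3.4200e+00]
square_lid_grip 0.72 centre 490.1 -106.0 size 88.8 88.6 long axis yaw deg 22.8
  pin 0.9 [ 488.4 -108.   157. ]
square_can_mouth 0.88 centre 483.9 -317.9 size 112.5 114.3 long axis yaw deg 104.1
```

View pics/w6.png

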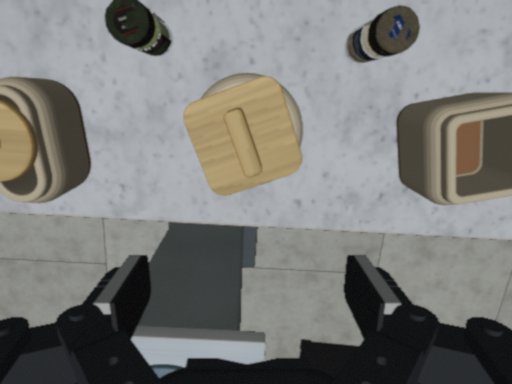

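Square lid at (243,140), bar leaning left by ~19° in the image, matching the measured yaw of 22.8°.

```bash
python3 -m jog '[[1,[2,-0.2,0],[0,0,0]],[1,[1.5,-0.1,1],[0,0,0]],[1,[0,0,2],[0,0,-6.5]],[1,[0,0,3],[0,0,-6.5]],[1,[0,0,3],[0,0,-6.4]],[1,[0,0,3],[0,0,0]],[1,[0,0,2],[0,0,0]],[1,[0,0,0.7],[0,0,0]]]' && python3 -m jog '[[1,[0,0,0],[0,0,0]],[1,[0,0,0],[0,0,0]],[1,[0,0,0],[0,0,0]],[1,[0,0,0],[0,0,0]]]'; python3 w.py w7.png square_lid_grip 157
```

```text
time_s: 12.1
position: [486.2, -107.3, 163.6]
tool_rot: [-3.137, 0.006, 0.397]
ft_force: [0.4, -0.8, -0.0]
finger_gap: 0.996
grip_force: 0.0
time_s: 12.43
position: [490.6, -108.7, 169.3]
tool_rot: [3.139, -0.003, 0.396]
ft_force: [-0.6, 0.3, 0.2]
finger_gap: 0.998
grip_force: 0.0
tcp [ 490.4 -108.8  169.1] [ 3.139e+00 -3.000e-03  3.960e-01] cam [559. -79. 293.] [-0.27 -0.11 -0.96]
square_lid_grip 0.72 [242.8 267.2] [ 489.1 -106.3  157. ]
```

View pics/w7.png

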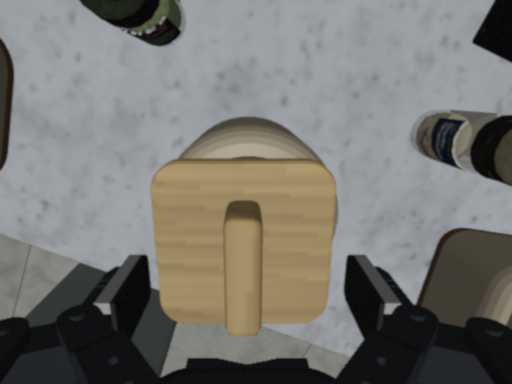

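Bar centred (col 243) and parallel to the pads. Closing and lifting.

```bash
python3 -m jog '[[0.5,[0,0,0.3],[0,0,0]],[0.2,[0,0,0],[0,0,0]],[0,[0,0,0],[0,0,0]],[0,[0,0,0],[0,0,0]],[0,[0,0,0],[0,0,0]],[0,[0,0,0],[0,0,0]],[0,[0,0,0],[0,0,0]],[0,[0,0,0],[0,0,0]]]' && python3 -m jog '[[0,[0,0,-1],[0,0,0]],[0,[0,0,-2],[0,0,0]],[0,[0,0,-3],[0,0,0]],[0,[0,0,-3],[0,0,0]],[0,[0,0,-3],[0,0,0]],[0,[0,0,-2],[0,0,0]],[0,[0,0,0],[0,0,0]],[0,[0,0,0],[0,0,0]]]'
```

```text
time_s: 13.2
position: [489.2, -108.6, 164.4]
tool_rot: [3.141, -0.0, 0.396]
ft_force: [1.2, -0.5, 1.1]
finger_gap: 0.178
grip_force: 59.1
time_s: 13.87
position: [489.5, -108.7, 305.7]
tool_rot: [3.14, -0.002, 0.396]
ft_force: [-0.5, -0.1, -2.4]
finger_gap: 0.18
grip_force: 58.9
```

```bash
python3 -m jog '[[0,[-1.1,1.2,0],[0,0,0]],[0,[-2.2,2.35,0],[0,0,0]],[0,[-2.5,2.7,0],[0,0,0]],[0,[-2.5,2.7,0],[0,0,0]],[0,[-2.5,2.7,0],[0,0,0]],[0,[-2.5,2.7,0],[0,0,0]],[0,[-2.2,2.35,0],[0,0,0]],[0,[-1.1,1.2,0],[0,0,0]]]' && python3 -m jog '[[0,[-1,1,0],[0,0,0]],[0,[0,0,0],[0,0,4.3]],[0,[0,0,0],[0,0,4.3]],[0,[0,0,0],[0,0,0]],[0,[0,0,0],[0,0,0]],[0,[0,0,0],[0,0,0]]]'; python3 m.py w8.png square_can_mouth 106
python3 - <<'E'
import cv2
a=cv2.imread('pics/w8.png'); cv2.imwrite('pics/w8c.png',cv2.resize(a[20:220,130:390],None,fx=3,fy=3,interpolation=2))
E
```

```text
time_s: 14.53
position: [400.1, -342.0, 301.6]
tool_rot: [-3.139, 0.005, 0.389]
ft_force: [-1.3, -0.6, -2.0]
finger_gap: 0.175
grip_force: 58.8
time_s: 15.03
position: [398.9, -350.0, 302.9]
tool_rot: [-3.139, 0.002, 0.248]
ft_force: [0.6, 0.0, -1.0]
finger_gap: 0.177
grip_force: 58.8
tcp [ 399.1 -350.1  303.3] yaw deg [-1.7991e+02  7.0000e-02  1.4180e+01]
square_can_mouth 0.62 centre 481.8 -356.7 size 104.0 104.2 long axis yaw deg 103.5
  pin 0.72 [ 480.7 -359.5  106. ]
```

View pics/w8c.png

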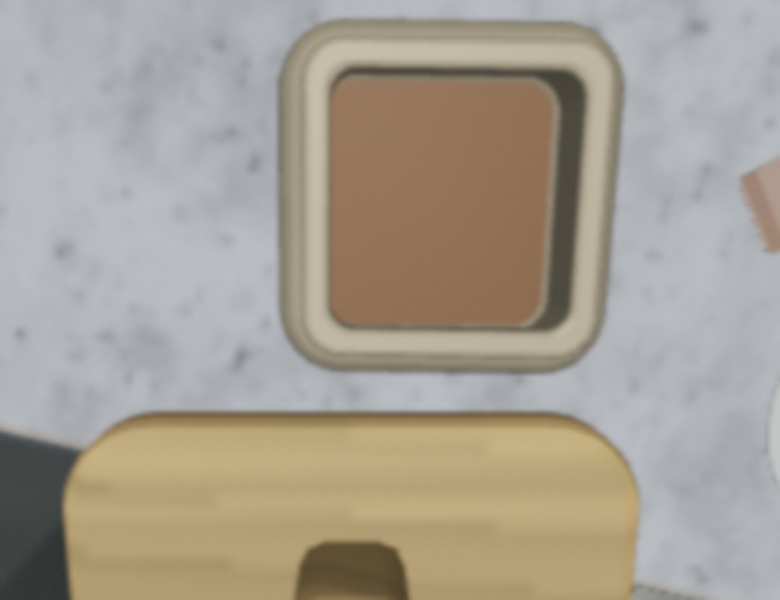

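Open mouth clearly seen: inner corners in the crop at about (329,68), (587,68), (573,332), (327,332); the lid is parallel to it.

```bash
cat > c.py <<'E'
import sys,json; from h import *
# c.py crop_x0 crop_y0 scale z 'corners' tcpx tcpy tcpz yawdeg
K=read_camera('wrist'); x0,y0,sc,z=map(float,sys.argv[1:5]); C=json.loads(sys.argv[5])
T=np.eye(4);T[:3,:3]=R.from_euler('xyz',[180,0,float(sys.argv[9])],degrees=True).as_matrix();T[:3,3]=[float(v) for v in sys.argv[6:9]]
K['W']=T@np.array(K['mount'])
P=np.array([ray(K,((u+.5)/sc+x0-.5,(v+.5)/sc+y0-.5),z)[:2] for u,v in C],np.float32)
print(P.round(1).tolist(),'mean',P.mean(0).round(1),'sides',np.linalg.norm(P-np.roll(P,-1,0),axis=1).round(1))
for a,b in zip(P,np.roll(P,-1,0)): print(round(np.degrees(np.arctan2(*(b-a)[::-1])),1),end=' ')
print(cv2.minAreaRect(P))
E
python3 c.py 130 20 3 106 '[[329,68],[587,68],[573,332],[327,332]]' 399.1 -350.1 303.3 14.2
```

```text
[[511.1000061035156, -313.70001220703125], [529.7000122070312, -387.20001220703125], [455.70001220703125, -406.79998779296875], [436.6000061035156, -331.3999938964844]] mean [ 483.3 -359.8] sides [75.8 76.5 77.8 76.5]
-75.8 -165.1 104.2 13.4 ((483.25128173828125, -359.7091064453125), (76.53463745117188, 77.79191589355469), 14.220230102539062)
```

```bash
python3 -m jog '[[0,[1.9,0.7,0],[0,0,0]],[0,[2.5,1,0],[0,0,0]],[0,[2.3,0.8,2],[0,0,0]],[0,[1.2,0.5,3],[0,0,0]],[0,[0,0,4],[0,0,0]],[0,[0,0,3],[0,0,0]],[0,[0,0,1.5],[0,0,0]],[0,[0,0,0.5],[0,0,0]]]' && python3 -m jog '[[0,[0,0,0],[0,0,0]],[0,[0,0,0],[0,0,0]],[0,[0,0,0],[0,0,0]],[0,[0,0,0],[0,0,0]]]'
```

```text
time_s: 15.9
position: [480.9, -358.8, 159.8]
tool_rot: [-3.135, 0.006, 0.246]
ft_force: [0.9, 0.4, -1.9]
finger_gap: 0.176
grip_force: 58.8
time_s: 16.23
position: [484.7, -361.7, 166.7]
tool_rot: [3.138, -0.003, 0.245]
ft_force: [0.2, -0.3, -1.4]
finger_gap: 0.178
grip_force: 58.8
```

```bash
python3 -m jog '[[0,[0,-0.2,0.4],[0,0,0]],[0,[0,0,0.5],[0,0,0]],[0,[0,0,0.5],[0,0,0]],[0,[0,0,0.3],[0,0,0]],[0,[0,0,0.2],[0,0,0]],[0,[0,0,0],[0,0,0]],[0,[0,0,0],[0,0,0]]]';python3 -m jog '[[0,[0,0,0.2],[0,0,0]],[0,[0,0,0.2],[0,0,0]],[0,[0,0,0],[0,0,0]],[0,[0,0,0],[0,0,0]],[0,[0,0,0],[0,0,0]]]'
```

```text
time_s: 16.82
position: [482.7, -358.7, 144.9]
tool_rot: [-3.141, 0.0, 0.245]
ft_force: [0.7, 0.1, -1.1]
finger_gap: 0.177
grip_force: 58.8
time_s: 17.23
position: [482.9, -358.8, 141.3]
tool_rot: [3.142, -0.0, 0.245]
ft_force: [1.3, 0.1, -1.3]
finger_gap: 0.175
grip_force: 58.8
```

Plug is in the mouth without resistance. Last millimetres, then release.

```bash
python3 -m jog '[[0,[0,0,0.1],[0,0,0]],[0,[0,0,0.1],[0,0,0]],[0,[0,0,0],[0,0,0]],[0,[0,0,0],[0,0,0]]]'; python3 -m jog '[[1,[0,0,0],[0,0,0]],[1,[0,0,0],[0,0,0]],[1,[0,0,0],[0,0,0]],[1,[0,0,0],[0,0,0]],[1,[0,0,-1],[0,0,0]],[1,[0,0,-2],[0,0,0]],[1,[0,0,-3],[0,0,0]],[1,[0,0,-4],[0,0,0]]]' && python3 -m jog '[[1,[0,0,-4],[0,0,0]],[1,[0,0,-3],[0,0,0]],[1,[0,0,0],[0,0,0]],[1,[0,0,0],[0,0,0]]]'; python3 m.py w9.png square_lid_grip 118
```

```text
time_s: 17.57
position: [483.2, -359.0, 140.5]
tool_rot: [3.141, -0.001, 0.245]
ft_force: [-2.9, 1.8, 5.1]
finger_gap: 0.177
grip_force: 59.9
time_s: 18.23
position: [480.8, -357.5, 237.6]
tool_rot: [-3.136, 0.005, 0.246]
ft_force: [0.1, -0.8, -1.0]
finger_gap: 1.002
grip_force: 0.0
time_s: 18.57
position: [484.3, -359.7, 313.3]
tool_rot: [3.136, -0.005, 0.245]
ft_force: [0.4, -0.1, -1.1]
finger_gap: 1.002
grip_force: 0.0
tcp [ 483.1 -359.   310.6] yaw deg [ 1.799e+02 -9.000e-02  1.407e+01]
square_lid_grip 0.86 centre 485.3 -357.1 size 89.0 89.2 long axis yaw deg 104.0
  pin 0.65 [ 485.  -359.5  133. ]
```

View pics/w9.png

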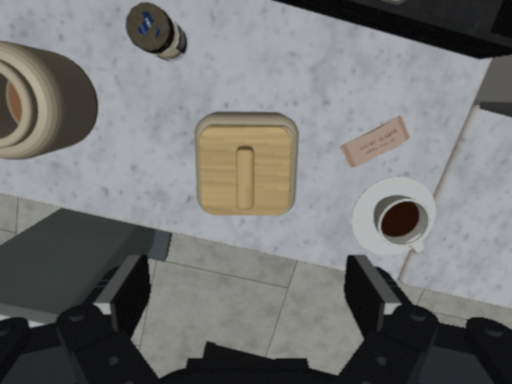

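Square lid lies flat and aligned on its canister (247,165). Next the round mouth, measured on the way to the round lid.

```bash
python3 -m jog '[[1,[0.1,-2,0],[0,0,0]],[1,[0.1,-3.5,0],[0,0,0]],[1,[0.1,-3.9,0],[0,0,0]],[1,[0.2,-3.9,0],[0,0,0]],[1,[0.2,-3.9,0],[0,0,0]],[1,[0.2,-3.9,0],[0,0,0]],[1,[0.1,-3.3,0],[0,0,0]],[1,[0,-1.5,0],[0,0,0]]]' && python3 -m jog '[[1,[0,0,0],[0,0,0]],[1,[0,0,0],[0,0,0]],[1,[0,0,0],[0,0,0]]]'; python3 m.py w10.png round_can_mouth 118 && python3 -m jog '[[1,[0.5,-2,0],[0,0,0]],[1,[0.8,-3.1,0],[0,0,0]],[1,[0.9,-3.6,0],[0,0,0]],[1,[0.9,-3.6,0],[0,0,0]],[1,[0.9,-3.6,0],[0,0,0]],[1,[0.9,-3.6,0],[0,0,0]],[1,[0.6,-2.5,0],[0,0,0]],[1,[0.3,-1.2,0],[0,0,0]]]' && python3 -m jog '[[1,[0,0,0],[0,0,0]],[1,[0,0,0],[0,0,0]],[1,[0,0,0],[0,0,0]]]'; python3 m.py w11.png round_lid_grip 120 long_can_mouth 96
python3 - <<'E'
import cv2,numpy as np
a=cv2.imread('pics/w10.png')[30:280,130:380];b=cv2.imread('pics/w11.png')[30:280,130:380]
cv2.imwrite('pics/w1011.png',cv2.resize(np.hstack([a,b]),None,fx=1.6,fy=1.6,interpolation=2))
E
```

```text
time_s: 19.38
position: [427.5, -99.7, 307.3]
tool_rot: [-3.138, 0.004, 0.252]
ft_force: [-0.1, 0.2, 0.7]
finger_gap: 0.998
grip_force: 0.0
time_s: 19.63
position: [429.0, -106.3, 308.2]
tool_rot: [-3.141, 0.002, 0.244]
ft_force: [-0.7, -0.8, -0.0]
finger_gap: 0.998
grip_force: 0.0
tcp [ 429.2 -106.6  308.4] yaw deg [-1.7997e+02  9.0000e-02  1.3920e+01]
round_can_mouth 0.66 centre 491.0 -106.7 size 104.8 105.8 long axis yaw deg 104.0
  pin 0.71 [ 489.4 -107.7  118. ]
time_s: 20.45
position: [429.4, 138.0, 309.6]
tool_rot: [-3.139, -0.001, 0.25]
ft_force: [-0.0, 0.0, 0.1]
finger_gap: 1.001
grip_force: 0.0
time_s: 20.7
position: [429.9, 131.9, 309.0]
tool_rot: [3.141, 0.001, 0.242]
ft_force: [0.0, 0.7, -0.5]
finger_gap: 1.0
grip_force: 0.0
tcp [429.9 131.7 309. ] yaw deg [1.7998e+02 4.0000e-02 1.3840e+01]
round_lid_grip 0.57 centre 471.0 136.8 size 78.3 77.9 long axis yaw deg 41.2
  pin 0.93 [469.5 137.  135. ]
long_can_mouth none
```

View pics/w1011.png

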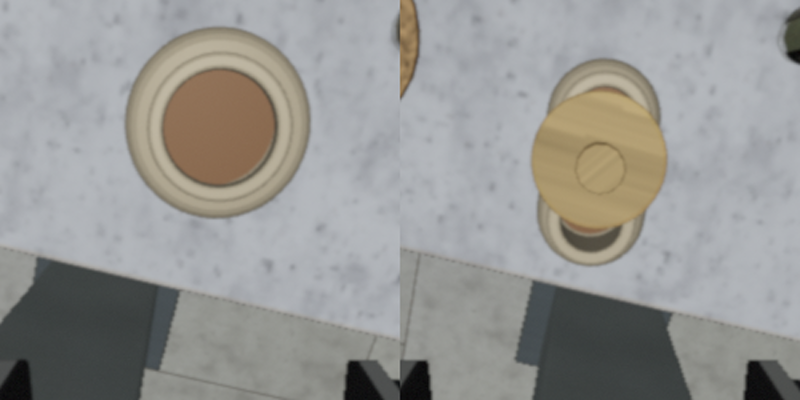

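Left: round mouth, inner rim centred at crop (219,127). Right: round lid with knob (600,167) on the long canister.

```bash
python3 c.py 130 30 1.6 118 '[[160,127],[219,67],[277,127],[219,187]]' 429.2 -106.6 308.4 13.92 | head -1; python3 -m jog '[[1,[1.5,0.2,0],[0,0,0]],[1,[1.6,0.2,1],[0,0,0]],[1,[1,0.1,2.5],[0,0,0]],[1,[0,0,3.5],[0,0,0]],[1,[0,0,3.5],[0,0,0]],[1,[0,0,3],[0,0,0]],[1,[0,0,2],[0,0,0]],[1,[0,0,0.6],[0,0,0]]]' && python3 -m jog '[[1,[0,0,0],[0,0,0]],[1,[0,0,0],[0,0,0]],[1,[0,0,0],[0,0,0]],[1,[0,0,0],[0,0,0]],[1,[0,0,0],[0,0,0]]]'; python3 w.py w12.png round_lid_grip 135
```

```text
[[484.1000061035156, -75.80000305175781], [523.2000122070312, -100.0999984741211], [500.20001220703125, -140.5], [459.1000061035156, -117.19999694824219]] mean [ 491.7 -108.4] sides [46.1 46.5 47.2 48.4]
time_s: 21.67
position: [467.5, 137.6, 144.5]
tool_rot: [-3.141, 0.008, 0.245]
ft_force: [-1.0, 0.5, 0.3]
finger_gap: 0.999
grip_force: 0.0
time_s: 22.08
position: [471.7, 139.5, 149.9]
tool_rot: [3.141, -0.003, 0.245]
ft_force: [0.4, -0.2, -0.6]
finger_gap: 1.003
grip_force: 0.0
tcp [471.4 139.4 149.6] [ 3.141e+00 -3.000e-03  2.450e-01] cam [544. 159. 273.] [-0.28 -0.07 -0.96]
round_lid_grip 0.85 [256.6 266.7] [470.7 135.6 135. ]
```

```bash
python3 -m jog '[[1,[0,0.2,0.4],[0,0,0]],[0.6,[0,0,0.1],[0,0,0]],[0.3,[0,0,0],[0,0,0]],[0,[0,0,0],[0,0,0]],[0,[0,0,0],[0,0,0]],[0,[0,0,0],[0,0,0]],[0,[0,0,0],[0,0,0]],[0,[0,0,0],[0,0,0]]]' && python3 -m jog '[[0,[0,0,-1],[0,0,0]],[0,[0,0,-2],[0,0,0]],[0,[0,0,-3],[0,0,0]],[0,[0,0,-3],[0,0,0]],[0,[0,0,-3],[0,0,0]],[0,[0,0,-3],[0,0,0]],[0,[0,0,0],[0,0,0]],[0,[0,0,0],[0,0,0]]]'
```

```text
time_s: 22.85
position: [471.2, 137.2, 143.5]
tool_rot: [3.141, -0.001, 0.245]
ft_force: [-0.3, -0.2, 1.1]
finger_gap: 0.292
grip_force: 58.9
time_s: 23.52
position: [472.0, 137.8, 295.7]
tool_rot: [3.141, -0.005, 0.246]
ft_force: [0.8, -0.6, -1.6]
finger_gap: 0.288
grip_force: 59.0
```

```bash
python3 -m jog '[[0,[-0.3,1.8,0],[0,0,0]],[0,[-0.5,3.2,0],[0,0,0]],[0,[-0.7,3.9,0],[0,0,0]],[0,[-0.7,3.9,0],[0,0,0]],[0,[-0.7,3.9,0],[0,0,0]],[0,[-0.6,3.9,0],[0,0,0]],[0,[-0.4,2.4,0],[0,0,0]],[0,[-0.2,1.2,0],[0,0,0]]]' && python3 -m jog '[[0,[0,0,2],[0,0,0]],[0,[0,0,3.5],[0,0,0]],[0,[0,0,3.5],[0,0,0]],[0,[0,0,2],[0,0,0]],[0,[0,0,0.7],[0,0,0]],[0,[0,0,0],[0,0,0]],[0,[0,0,0],[0,0,0]],[0,[0,0,0],[0,0,0]]]'
```

```text
time_s: 24.18
position: [487.9, -112.6, 291.0]
tool_rot: [-3.141, 0.005, 0.238]
ft_force: [-1.0, -0.4, -2.6]
finger_gap: 0.29
grip_force: 59.1
time_s: 24.85
position: [491.5, -107.1, 177.9]
tool_rot: [3.141, -0.003, 0.246]
ft_force: [-0.7, -0.3, -1.7]
finger_gap: 0.293
grip_force: 59.0
```

```bash
python3 -m jog '[[0,[0,0,0.5],[0,0,0]],[0,[0,0,0.5],[0,0,0]],[0,[0,0,0.5],[0,0,0]],[0,[0,0,0.5],[0,0,0]],[0,[0,0,0],[0,0,0]],[0,[0,0,0],[0,0,0]],[0,[0,0,0],[0,0,0]]]' ; python3 -m jog '[[0,[0,0,0.1],[0,0,0]],[0,[0,0,0.1],[0,0,0]],[0,[0,0,0],[0,0,0]],[0,[0,0,0],[0,0,0]]]'
```

```text
time_s: 25.43
position: [490.0, -107.6, 156.2]
tool_rot: [-3.141, 0.0, 0.245]
ft_force: [1.4, 0.8, -1.0]
finger_gap: 0.288
grip_force: 59.0
time_s: 25.77
position: [490.0, -107.5, 154.3]
tool_rot: [3.142, -0.0, 0.245]
ft_force: [0.1, -1.0, -1.5]
finger_gap: 0.289
grip_force: 59.0
```

```bash
python3 -m jog '[[0,[0,0,0.1],[0,0,0]],[0,[0,0,0.1],[0,0,0]],[0,[0,0,0],[0,0,0]],[0,[0,0,0],[0,0,0]]]'
```

```text
time_s: 26.1
position: [490.2, -107.5, 153.5]
tool_rot: [3.141, 0.0, 0.245]
ft_force: [-2.6, 0.7, 5.8]
finger_gap: 0.282
grip_force: 60.1
```

Seated with contact at the expected height. Release, look back, and then measure the long mouth.

```bash
python3 -m jog '[[1,[0,0,0],[0,0,0]],[1,[0,0,0],[0,0,0]],[1,[0,0,0],[0,0,0]],[1,[0,0,0],[0,0,0]],[1,[0,0,-1],[0,0,0]],[1,[0,0,-2],[0,0,0]],[1,[0,0,-3],[0,0,0]],[1,[0,0,-4],[0,0,0]]]' && python3 -m jog '[[1,[0,0,-4],[0,0,0]],[1,[0,0,-2],[0,0,0]],[1,[0,0,0],[0,0,0]],[1,[0,0,0],[0,0,0]]]'; python3 m.py w13.png round_lid_grip 130; python3 -m jog '[[1,[0,-2,0],[0,0,0]],[1,[0,-3,0],[0,0,0]],[1,[0,-3.9,0],[0,0,0]],[1,[0,-3.9,0],[0,0,0]],[1,[-0.1,-3.9,0],[0,0,0]],[1,[-0.1,-3.9,0],[0,0,0]],[1,[0,-2.2,0],[0,0,0]],[1,[0,-1.2,0],[0,0,0]]]' && python3 -m jog '[[1,[0,0,0],[0,0,0]],[1,[0,0,0],[0,0,0]],[1,[0,0,0],[0,0,0]]]'; python3 m.py w14.png long_can_mouth 96
python3 - <<'E'
import cv2,numpy as np
a=cv2.imread('pics/w13.png')[50:250,150:350];b=cv2.imread('pics/w14.png')[50:250,150:350]
cv2.imwrite('pics/w1314.png',cv2.resize(np.hstack([a,b]),None,fx=2,fy=2,interpolation=2))
E
```

```text
time_s: 26.77
position: [487.6, -107.1, 251.2]
tool_rot: [-3.138, 0.006, 0.246]
ft_force: [1.0, 0.0, -0.0]
finger_gap: 1.0
grip_force: 0.0
time_s: 27.1
position: [491.0, -107.6, 314.7]
tool_rot: [3.139, -0.004, 0.245]
ft_force: [0.4, 0.9, -1.0]
finger_gap: 1.006
grip_force: 0.0
tcp [ 489.8 -107.5  312.6] yaw deg [ 1.7998e+02 -2.0000e-02  1.4060e+01]
round_lid_grip 0.93 centre 491.4 -106.1 size 78.5 78.6 long axis yaw deg 174.5
  pin 0.63 [ 488.8 -107.2  145. ]
time_s: 27.92
position: [427.1, 128.8, 310.7]
tool_rot: [-3.14, 0.003, 0.252]
ft_force: [-0.1, -1.0, 0.7]
finger_gap: 1.001
grip_force: 0.0
time_s: 28.17
position: [429.5, 123.1, 311.2]
tool_rot: [3.141, 0.002, 0.244]
ft_force: [0.2, 0.5, 1.0]
finger_gap: 1.0
grip_force: 0.0
tcp [429.8 122.9 311.4] yaw deg [1.80e+02 1.10e-01 1.39e+01]
long_can_mouth 0.89 centre 464.3 135.3 size 128.6 69.5 long axis yaw deg 5.5
  pin 0.7 [460.8 138.1  96. ]
```

View pics/w1314.png

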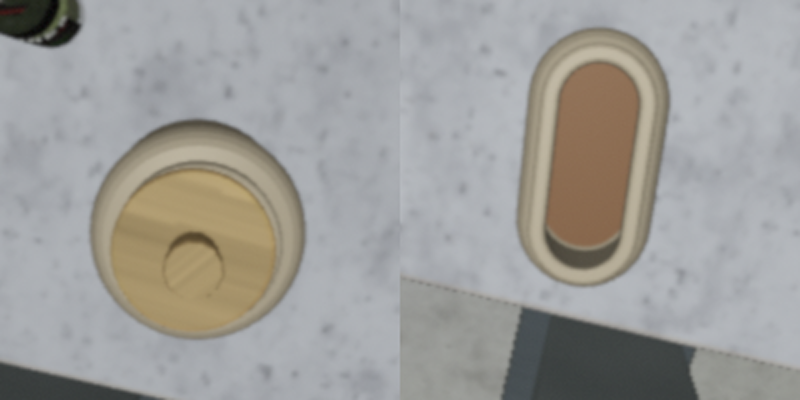

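Round lid sits flat in its mouth. Long mouth: inner ends at about (599,60) and (582,269), sides at (551,165)/(631,165).

```bash
python3 c.py -50 50 2 96 '[[599,60],[631,165],[582,269],[551,165]]' 429.8 122.9 311.4 13.9
python3 - <<'E'
# fit inner mouth: threshold lip vs inside around the mouth, in crop
from h import *
p=cv2.imread('pics/w14.png'); g=cv2.cvtColor(p,cv2.COLOR_BGR2HSV)
m=((p.max(2)<165)&((g[...,1]>80)|(p.max(2)<100))).astype(np.uint8)
n,l,s,c=cv2.connectedComponentsWithStats(m); k=l[50+75,150+98]; print(k,s[k],c[k])
K=read_camera('wrist');T=np.eye(4);T[:3,:3]=R.from_euler('xyz',[180,0,13.9],degrees=True).as_matrix();T[:3,3]=[429.8,122.9,311.4];K['W']=T@np.array(K['mount'])
h=np.concatenate(cv2.findContours((l==k).astype(np.uint8),0,1)[0])[:,0]
P=np.array([ray(K,q,96)[:2] for q in h],np.float32); print(cv2.minAreaRect(P))
E
```

```text
[[514.5, 142.6999969482422], [470.0, 115.0], [411.5, 126.19999694824219], [460.29998779296875, 154.0]] mean [464.1 134.5] sides [52.4 59.5 56.2 55.3]
-148.1 169.2 29.7 -11.8 ((463.05572509765625, 134.90643310546875), (36.482669830322266, 98.05231475830078), 79.2035903930664)
9 [ 223   82   46   91 3254] [245.72249539 127.06515058]
((468.58331298828125, 134.96047973632812), (90.29318237304688, 38.56774139404297), 6.27313756942749)
```

Run:
```python
from h import *
K=read_camera('wrist');T=np.eye(4);T[:3,:3]=R.from_euler('xyz',[180,0,13.9],degrees=True).as_matrix();T[:3,3]=[429.8,122.9,311.4];K['W']=T@np.array(K['mount'])
p=cv2.imread('pics/w14.png'); g=cv2.cvtColor(p,cv2.COLOR_BGR2HSV); S=g[...,1].astype(float)
L=[];Rr=[];rows=range(98,162)
for v in rows:
    s=S[v,215:280]; d=np.diff(cv2.GaussianBlur(s[None],(5,1),0)[0]); L.append((215+d.argmax()+.5,v)); Rr.append((215+d.argmin()+.5,v))
for E in (L,Rr):
    P=np.array([ray(K,q,96)[:2] for q in E],np.float32); vx,vy,x,y=cv2.fitLine(P,cv2.DIST_HUBER,0,.01,.01).ravel()
    print('yaw',np.degrees(np.arctan(vy/vx)).round(1),'y at x=463',(y+(463-x)*vy/vx).round(1))
```

```text
yaw 6.4 y at x=463 154.0
yaw 6.4 y at x=463 114.8
```

```bash
python3 -m jog '[[1,[1.2,-1.9,0],[0,0,0]],[1,[1.8,-2.9,0],[0,0,0]],[1,[2,-3.2,0],[0,0,0]],[1,[2.1,-3.3,0],[0,0,0]],[1,[2.1,-3.3,0],[0,0,0]],[1,[1.9,-3,0],[0,0,0]],[1,[1.3,-2,0],[0,0,0]],[1,[0.8,-1.2,0],[0,0,0]]]' && python3 -m jog '[[1,[0,0,1],[0,0,5.3]],[1,[0,0,3],[0,0,5.3]],[1,[0,0,4],[0,0,0]],[1,[0,0,4],[0,0,0]],[1,[0,0,4],[0,0,0]],[1,[0,0,2],[0,0,0]],[1,[0,0,1],[0,0,0]],[1,[0,0,0],[0,0,0]]]' && python3 -m jog '[[1,[0,0,0],[0,0,0]],[1,[0,0,0],[0,0,0]],[1,[0,0,0],[0,0,0]]]'; python3 m.py w15.png long_lid_grip 34
```

```text
time_s: 29.13
position: [507.2, 362.0, 311.8]
tool_rot: [-3.139, 0.001, 0.248]
ft_force: [0.2, 0.5, 0.2]
finger_gap: 0.994
grip_force: 0.0
time_s: 29.8
position: [506.0, 356.7, 119.1]
tool_rot: [3.139, 0.005, 0.06]
ft_force: [0.7, -0.8, -0.9]
finger_gap: 1.0
grip_force: 0.0
time_s: 30.05
position: [508.8, 360.1, 125.0]
tool_rot: [-3.139, -0.004, 0.06]
ft_force: [1.0, 0.2, 0.6]
finger_gap: 0.998
grip_force: 0.0
tcp [508.6 359.9 124.8] yaw deg [-179.87   -0.23    3.45]
long_lid_grip 0.74 centre 506.8 357.7 size 116.0 53.0 long axis yaw deg 2.7
  pin 0.75 [505.9 358.4  49. ]
```

View pics/w15.png

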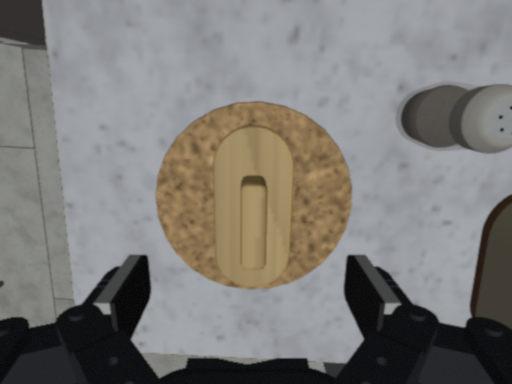

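Long lid stands squarely on the trivet at (254,215), bar between the open jaws. Grasping it again.

```bash
python3 -m jog '[[1,[0,0.1,2],[0,0,0]],[1,[0,0,2.2],[0,0,0]],[1,[0,0,1.5],[0,0,0]],[1,[0,0,0.7],[0,0,0]],[1,[0,0,0],[0,0,0]],[1,[0,0,0],[0,0,0]],[1,[0,0,0],[0,0,0]]]'
```

```text
time_s: 30.78
position: [507.9, 358.5, 59.4]
tool_rot: [-3.14, -0.002, 0.061]
ft_force: [-0.1, -0.0, 0.9]
finger_gap: 1.003
grip_force: 0.0
```

```bash
python3 -m jog '[[0.5,[0,0,0.1],[0,0,0]],[0.2,[0,0,0],[0,0,0]],[0,[0,0,0],[0,0,0]],[0,[0,0,0],[0,0,0]],[0,[0,0,0],[0,0,0]],[0,[0,0,0],[0,0,0]],[0,[0,0,0],[0,0,0]],[0,[0,0,0],[0,0,0]]]' && python3 -m jog '[[0,[0,0,-1],[0,0,0]],[0,[0,0,-3],[0,0,0]],[0,[0,0,-4],[0,0,0]],[0,[0,0,-4],[0,0,0]],[0,[0,0,-4],[0,0,0]],[0,[0,0,-2],[0,0,0]],[0,[0,0,0],[0,0,0]],[0,[0,0,0],[0,0,0]]]'
```

```text
time_s: 31.45
position: [507.4, 357.6, 57.4]
tool_rot: [3.141, -0.0, 0.06]
ft_force: [-0.6, -1.3, 1.6]
finger_gap: 0.173
grip_force: 62.1
time_s: 32.12
position: [507.7, 358.3, 239.4]
tool_rot: [-3.14, -0.003, 0.061]
ft_force: [-0.0, 0.5, -3.1]
finger_gap: 0.176
grip_force: 61.9
```

```bash
python3 -m jog '[[0,[-0.5,1.9,0],[0,0,0]],[0,[-0.8,3.1,0],[0,0,0]],[0,[-1,3.7,0],[0,0,0]],[0,[-1,3.7,0],[0,0,0]],[0,[-1,3.7,0],[0,0,0]],[0,[-0.8,3.1,0],[0,0,0]],[0,[-0.5,1.9,0],[0,0,0]],[0,[-0.2,1,0],[0,0,-3]]]' && python3 -m jog '[[0,[0,0,2],[0,0,0]],[0,[0,0,3],[0,0,0]],[0,[0,0,2.3],[0,0,0]],[0,[0,0,1],[0,0,0]],[0,[0,0,0],[0,0,0]],[0,[0,0,0],[0,0,0]],[0,[0,0,0],[0,0,0]],[0,[0,0,0],[0,0,0]]]'; python3 w.py w16.png
```

```text
time_s: 32.78
position: [460.0, 128.2, 234.3]
tool_rot: [3.138, 0.007, 0.108]
ft_force: [-0.5, -0.3, -0.9]
finger_gap: 0.172
grip_force: 61.8
time_s: 33.45
position: [463.9, 134.1, 155.7]
tool_rot: [-3.141, -0.003, 0.113]
ft_force: [0.8, 0.4, -1.2]
finger_gap: 0.175
grip_force: 61.9
tcp [463.9 134.1 155.7] [-3.141e+00 -3.000e-03  1.130e-01] cam [538. 143. 279.] [-0.29 -0.03 -0.96]
```

View pics/w16.png

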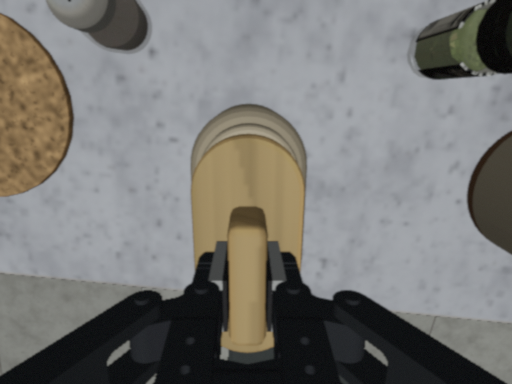

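Lid (248,200) is centred over the long canister and parallel to it. Lowering.

```bash
python3 -m jog '[[0,[0,0,0.5],[0,0,0]],[0,[0,0,0.5],[0,0,0]],[0,[0,0,0.5],[0,0,0]],[0,[0,0,0.4],[0,0,0]],[0,[0,0,0],[0,0,0]],[0,[0,0,0],[0,0,0]],[0,[0,0,0],[0,0,0]]]' ; python3 -m jog '[[0,[0,0,0.1],[0,0,0]],[0,[0,0,0.1],[0,0,0]],[0,[0,0,0],[0,0,0]],[0,[0,0,0],[0,0,0]]]'
```

```text
time_s: 34.08
position: [462.7, 133.6, 135.2]
tool_rot: [-3.141, 0.0, 0.113]
ft_force: [-0.8, -0.6, -0.1]
finger_gap: 0.167
grip_force: 61.9
time_s: 34.42
position: [462.7, 133.5, 133.3]
tool_rot: [3.142, -0.0, 0.113]
ft_force: [-0.1, -0.0, -1.1]
finger_gap: 0.175
grip_force: 61.9
```

```bash
python3 -m jog '[[0,[0,0,0.1],[0,0,0]],[0,[0,0,0.1],[0,0,0]],[0,[0,0,0],[0,0,0]],[0,[0,0,0],[0,0,0]]]'; python3 -m jog '[[0,[0,0,0.1],[0,0,0]],[0,[0,0,0],[0,0,0]],[0,[0,0,0],[0,0,0]]]'
```

```text
time_s: 34.75
position: [462.9, 133.6, 131.4]
tool_rot: [-3.142, -0.0, 0.113]
ft_force: [0.2, -0.6, -0.8]
finger_gap: 0.174
grip_force: 62.0
time_s: 35.0
position: [462.9, 133.6, 131.3]
tool_rot: [3.141, 0.0, 0.113]
ft_force: [-2.1, -1.7, 6.2]
finger_gap: 0.174
grip_force: 63.0
```

Seated with light contact. Releasing, rising, and checking.

```bash
python3 -m jog '[[1,[0,0,0],[0,0,0]],[1,[0,0,0],[0,0,0]],[1,[0,0,0],[0,0,0]],[1,[0,0,0],[0,0,0]],[1,[0,0,-1],[0,0,0]],[1,[0,0,-2],[0,0,0]],[1,[0,0,-3],[0,0,0]],[1,[0,0,-4],[0,0,0]]]' && python3 -m jog '[[1,[0,0,-4],[0,0,0]],[1,[0,0,-3],[0,0,0]],[1,[0,0,0],[0,0,0]],[1,[0,0,0],[0,0,0]],[1,[0,0,0],[0,0,0]]]'; python3 m.py w17.png long_lid_grip 108
python3 - <<'E'
from h import *
p=shot('top'); a=p['pixels'][150:270,90:450]; b=cv2.imread('pics/w17.png')[50:250,:]
cv2.imwrite('pics/fin.png',np.vstack([cv2.resize(a,(720,240)),cv2.resize(b,(720,281))]))
E
```

```text
time_s: 35.67
position: [460.4, 132.9, 229.4]
tool_rot: [-3.141, 0.006, 0.113]
ft_force: [1.1, -0.5, -0.3]
finger_gap: 1.0
grip_force: 0.0
time_s: 36.08
position: [462.2, 133.4, 300.1]
tool_rot: [3.141, 0.0, 0.113]
ft_force: [-0.2, -0.2, 0.1]
finger_gap: 0.996
grip_force: 0.0
tcp [461.7 133.1 299.1] yaw deg [1.7998e+02 1.4000e-01 6.4700e+00]
long_lid_grip 0.79 centre 462.0 134.5 size 116.3 53.9 long axis yaw deg 5.1
```

View pics/fin.png

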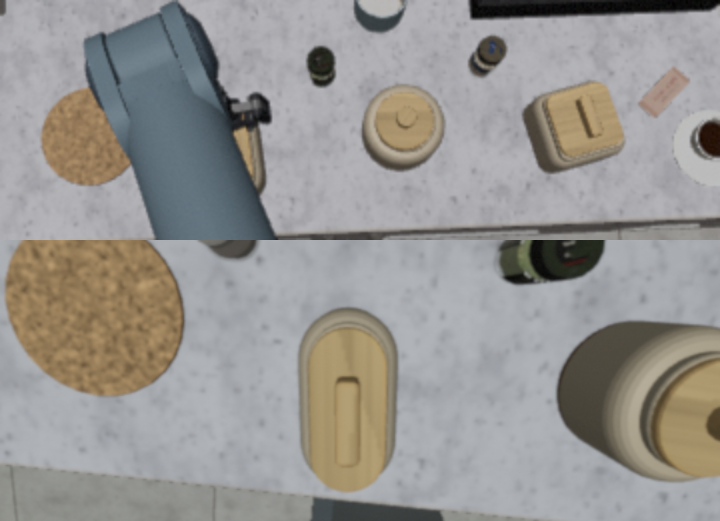

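All three lids are flat on their own canisters (top view: round (403,118), square (588,120); wrist view: long (347,405)), and the robot is clear.

```bash
python3 -c "from workcell import ticket; print(ticket.hand_in())"
```

```text
the job is handed in; nothing more can be done
None
```

All three lids are on their matching canisters and looked fully seated in the final camera views. The job was handed in at about 36 s of robot time; the hand-in call returned no verdict.

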